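# Pull a sprung link out to its length mark on the assembly jig and hold it for pinning

## Robot

A 6-joint arm with a two-finger parallel gripper is mounted at the origin on the work surface. World frame = base frame: x ahead of the robot, y to its left, z up, the work surface at z = 0. Lengths are in m, angles in rad, forces in N, time in s.
With the tool pointing down it reaches from about 0.425 to 0.95 m from the base axis. Payload 3.5 kg.
Tool frame: the origin (TCP) lies midway between the tips of the shut fingers; the grasp point (between the pads) lies 19 mm behind it; x points along the fingers, z is the direction in which the jaws open and shut, and the axes are right-handed (so a half turn about x gives the same grasp; the last joint's range is limited). The gripper opens to 85 mm and grips with 20 to 120 N. Pads are 22 mm wide; open, the fingers measure 114 mm over their backs; the gripper's body (76 mm by 85 mm) begins 54 mm behind the grasp point. The pads swing forward as they close: fully open they stand 13 mm farther back than shut.
Start: joints at [0.958, 0.286, 1.577, -0, 1.279, -0.15], TCP at [0.301, 0.604, 0.231] pointing down, gripper open.
Joint ranges: [-2.77, 2.77], [-0.9, 2.22], [0.21, 2.48], [-1.53, 4.67], [0.24, 2.81], [-2.84, 2.84]. Speed limits (rad/s): [2.79, 2.79, 3.14, 3.14, 3.14, 3.14].

## Interface

Orientations are given as a unit quaternion [x, y, z, w].
In Python, from plant import readout, eyes, ctrl gives the robot as it stands.
- The arm moves only by the tool move_arm, never from a script. Its argument "commands" is a list of rows, each a list of 7 numbers: the turn, a rotation vector about the world's x, y, z in rad, then the shift along the world's x, y, z in mm, then the closure in counts, from 0 (fully open) to 255 (shut). A call has 1 to 12 rows; each row is the pose to reach, as a shift and turn from the pose measured when the call began; what a row does not reach only later rows make up. A row lasts 1/10 s, in which the tool goes at most 50 mm and 8.59 degrees, less where a joint would pass 70% of its speed; a pose out of reach is approached as far as the arm can. A call with a gripper value outside its range is refused whole. The fingers move at their own pace and stop on an object; "newtons" is the grip in N (left out, the last holds). Time passes only in rows, so rows that repeat a pose let the fingers close. It gives the time, the measured TCP pose, the force and the opening at its end, in the units of the state.
- readout.get_state(): the state, without advancing time (a new reading comes with each control period).
- eyes.read_camera(name): name is "scene" or "side" or "wrist"; returns a dict with "color" (420x560x3 uint8, red, green, blue), "depth" (420x560 float32, m along the optical axis (not along the pixel's ray), 0 where there is no reading), "K" (3x3 intrinsics, pixels), "eye" and "attitude" of the camera in the world. Camera axes: x right, y down, z forward; pixel columns grow to the right and rows downward; lengths in m; the calibration is good to about 2 mm. The wrist camera is an equidistant fisheye: a pixel r from the principal point sees the ray r / f radians off the axis. A picture is of the moment at which its call begins.
- ctrl.sign_off(): hands the job in, once; it reports no verdict.
The state is a dict: "time": time; "qpos": joint angles; "dq": joint speeds; "joint_efforts": joint torques, N m; "eef_pos": TCP position; "tcp_rot": TCP orientation; "contact_force": force on the tool from outside, world axes, zero at the start; "wrist_torque": the same for the moment, N m; "opening": opening from 0.0 (shut) to 1.0 (fully open).
Only numpy, scipy, OpenCV 4.12 (cv2) and the standard library are available. Lean on these libraries where they do the work, as an engineer would, in place of code of your own. Each camera call takes 0.05 s, during which the arm holds its last target.

## Task

Swing the work lamp's arm away from over the jig, all the way back to its stop, and leave it there. Then take the upright grip on the sprung link's rod and pull the rod out against its spring until the wide collar on the rod is level with the tip of the jig's pointer, and finish while holding it there steadily so that a colleague can pin it: do not let go. Leave the other things on the bench where they are.

Things in the scene. Friction and masses are not known exactly. Their poses are not given: they have to be found in the camera images.
- jig: Fixed jig, base plate 290 x 110 x 12 mm (170 mm to -x, 120 mm to +x of the origin). Origin on the bench under the axis of the sprung telescoping link clamped on it. The link lies level along the jig's x axis, 70 mm high: green tube 32 mm thick, front end 24 mm before (-x) the origin, in saddles up to 99 mm high; its rod comes out of the tube and is pulled to the jig's own -x.
- link_rod (a joint): How far the rod is pulled out, m: 0 = drawn in by its spring (the start), 0.13 = end of travel. The spring pulls back with 3.5 N at 0 and 70 N/m more as it comes out (10.5 N at 0.1), plus slight friction; let go, it slides back to 0. The pull needed is 0.045 to 0.105. It only slides, along the jig's x axis.
- rod_grip (a point): Middle of the upright round steel grip post at the rod's outer end, 116 mm above the bench, 85 mm before (-x) the jig's origin at the start. The post is 16 mm thick, bare from 80 to 137 mm above the bench (flat top); under it a block 26 x 22 mm. Nothing else of the jig is higher than 99 mm.
- rod_collar (a point): Centre of the wide collar on the rod, a steel disc 28 mm in diameter and 10 mm wide along the rod, on the rod's axis 70 mm above the bench. It is part of the rod and moves with the grip, 40 mm behind it (towards the jig's +x).
- pointer_tip (a point): Tip of the jig's fixed pointer: a 3 mm thick steel fin reaching from the jig's +y side towards the rod, ending 20 mm from the rod's axis, 70 mm above the bench (fin's top at 77 mm). Its axes are the jig's. It marks the length: the collar's centre must come level with it along the jig's x axis.
- lamp_arm (a joint): Angle of the lamp's swing arm in rad: 0 to 0.3 at the start, with the lamp head over the rod's grip; it grows as the arm swings clockwise seen from above, and 1.4 is its stop (swung back). A stiff hinge: it stays where it is left, and takes 1 to 2 N at the head to swing.
- lamp_grip (a point): Middle of the upright black round grip on top of the lamp head, 270 mm above the bench, 18 mm in diameter, standing from 235 to 295 mm. Below it the aluminium lamp head, 90 mm across, reaches from 235 down to 165 mm above the bench; the level arm (16 mm thick, centre 225 mm high) joins it to the hinge, 250 mm away.
- lamp_hinge (a point): Point on the lamp arm's upright hinge axis, at the height of the lamp grip (270 mm). The lamp's post (20 mm thick, on a round foot 96 mm across) stands under it; the hinge's boss is 32 mm thick and ends 247 mm above the bench.
- solenoid: Bystander: steel cylinder standing on end, 48 mm thick, 89 mm high, beside the jig's right (-y) side. Origin at its underside.
- spanner: Bystander: steel spanner 150 mm long lying on the bench between the jig and the lamp's post. Origin at its underside.
- bolt_jar: Bystander: glass jar with a steel cap, 66 mm thick, 85 mm high, on the left. Origin at its underside.
- oil_filter: Bystander: white can 76 mm thick, 96 mm high, on the left. Origin at its underside.
- screwdriver: Bystander: screwdriver 200 mm long lying on the right. Origin at its underside.
- parts_tray: Bystander: steel tray 130 x 180 x 40 mm with some nuts, on the near left. Origin at its underside.
- battery: Fixed black battery on the right, 175 x 205 mm, 178 mm high with its terminals. Origin at its underside.

How it is judged:
By the outcome, as a careful person would: the job done as asked, in the order asked, and still so for the second after the job is handed in, while the arm keeps its last pose, push and grip.
It also fails if it takes over 54 s, if anything falls off the work surface, if the arm or the gripper's body presses on something with over 40 N, if the wrist force passes 120 N, or if a joint passes its speed limit or range.

## Working session

There is one attempt and no reset: what is moved stays moved. The work goes in short steps, Python scripts to look and compute and a tool call to move; the robot and the scene stay as the last step left them, time stands still between calls to the robot, and variables do not carry over. Pictures are saved under pics/ and viewed, and the job is handed in when it is done.

Besides the shell and the picture viewer there is one more tool, called after "Request:" as a command line: name --pt "numbers of a row" for each row, then --argument value for the rest. move_arm: Moves the arm, as the interface text tells. Its arguments: {"type":"object","properties":{"commands":{"type":"array"},"newtons":{"type":"number"}},"required":["commands"]}

```bash
mkdir -p pics; cat > h.py <<'E'
import numpy as np,cv2
from scipy.spatial.transform import Rotation as R
from plant import readout,eyes,ctrl
def grab(n,tag):
    d=eyes.read_camera(n); np.savez(f'{tag}.npz',**{k:np.array(v) for k,v in d.items()})
    cv2.imwrite(f'pics/{tag}.png',d['color'][:,:,::-1]); return d
def rot(d):
    a=np.array(d['attitude']); return a if a.shape==(3,3) else R.from_quat(a).as_matrix()
def cloud(d):
    K=d['K'];z=d['depth'];v,u=np.mgrid[:z.shape[0],:z.shape[1]]
    p=np.stack([(u-K[0,2])/K[0,0]*z,(v-K[1,2])/K[1,1]*z,z],-1)
    return p@rot(d).T+np.array(d['eye'])
def ray(d,u,v,zw):
    K=d['K'];r=rot(d)@np.array([(u-K[0,2])/K[0,0],(v-K[1,2])/K[1,1],1]);e=np.array(d['eye'])
    return e+r*(zw-e[2])/r[2]
E
python3 - <<'E'
from h import *
print(readout.get_state())
for n in('scene','side','wrist'):
    d=grab(n,n+'0'); print(n,d['K'],d['eye'],d['attitude'])
E
```

```text
{'time': 0.0, 'qpos': array([ 9.57980573e-01,  2.87149756e-01,  1.57817113e+00,  5.45666609e-06,
        1.27857853e+00, -1.49990890e-01]), 'dq': array([-0.00240735,  0.00125347,  0.00073706, -0.00138624,  0.00064337,
        0.00118244]), 'joint_efforts': array([-1.27347226e-03, -4.05979621e+01, -2.92628413e+01, -1.03498762e-04,
        5.71708355e-03, -7.16191181e-06]), 'eef_pos': array([0.30096181, 0.60346633, 0.22996095]), 'tcp_rot': array([-0.37231362,  0.60209851,  0.37167583,  0.60059723]), 'contact_force': array([-0.55796305, -0.0474414 ,  0.38217857]), 'wrist_torque': array([-0.03003929, -0.01923789, -0.02564777]), 'opening': 1.0004252284144743}
scene [[508.94702526   0.         286.34549207]
 [  0.         508.94702526 212.60231643]
 [  0.           0.           1.        ]] [1.06251738 0.96365455 1.08555897] [ 0.2064539   0.87521824 -0.42536419 -0.10215245]
side [[476.00550338   0.         284.3548551 ]
 [  0.         476.00550338 214.51777474]
 [  0.           0.           1.        ]] [0.354444   1.1495632  1.28132512] [-0.07373593  0.90959109 -0.40728518  0.03641226]
wrist [[325.1922621    0.         284.9344593 ]
 [  0.         325.1922621  205.28128088]
 [  0.           0.           1.        ]] [0.24067935 0.63206816 0.37285512] [0.84271065 0.52165025 0.06899518 0.11383954]
```

View pics/scene0.png

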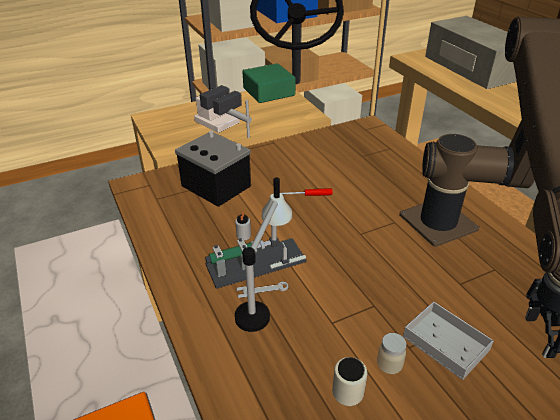

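View pics/side0.png

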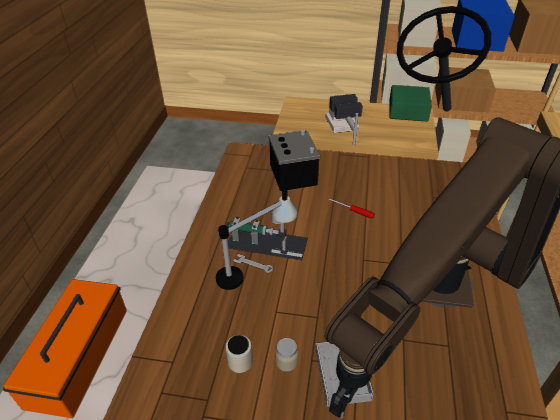

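View pics/wrist0.png

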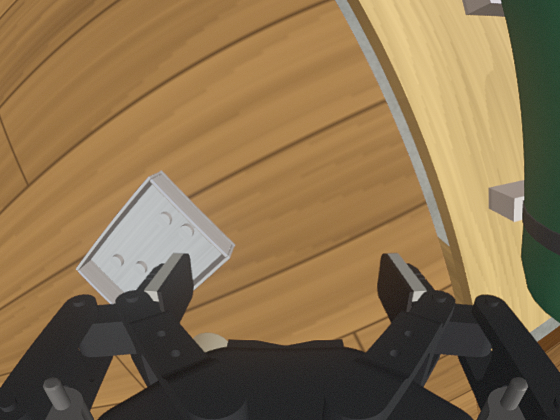

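The scene view shows the lamp head at about (278,205), its grip at about (277,186) and its hinge at about (249,255). The jig runs from (210,270) to (300,255). I'll enlarge both views.

```bash
python3 - <<'E'
from h import *
a=cv2.imread('pics/scene0.png')[165:340,195:340]; cv2.imwrite('pics/sc0c.png',cv2.resize(a,None,fx=3.4,fy=3.4,interpolation=cv2.INTER_CUBIC))
a=cv2.imread('pics/side0.png')[180:295,205:320]; cv2.imwrite('pics/si0c.png',cv2.resize(a,None,fx=5,fy=5,interpolation=cv2.INTER_CUBIC))
E
```

```text
(no output)
```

View pics/sc0c.png

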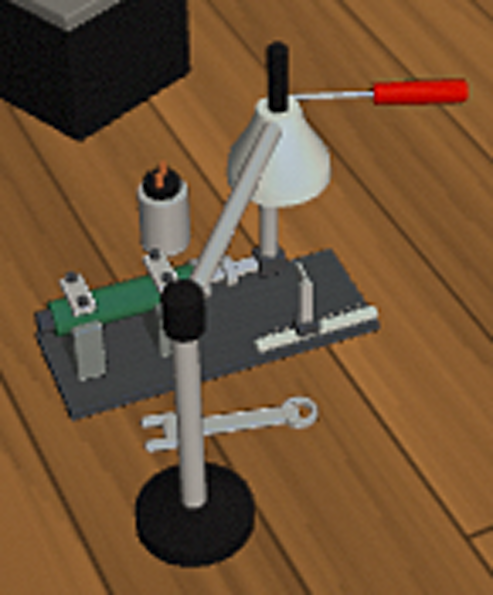

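View pics/si0c.png

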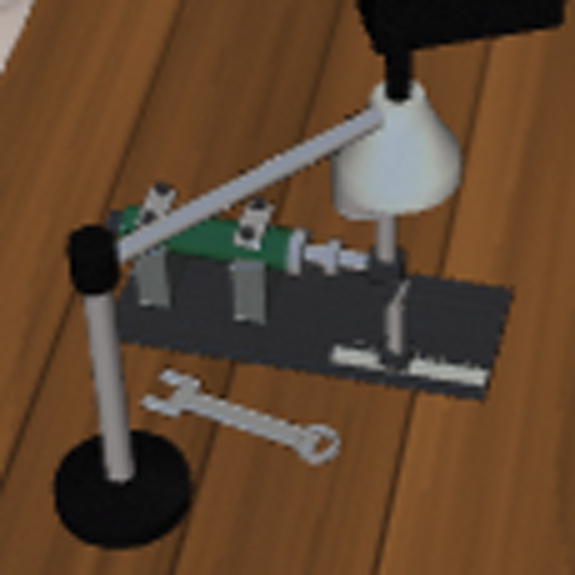

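```bash
python3 - <<'E'
from h import *
ds=dict(np.load('scene0.npz'));di=dict(np.load('side0.npz'))
S=lambda u,v,z:ray(ds,195+(u+.5)/3.4-.5,165+(v+.5)/3.4-.5,z).round(4)
I=lambda u,v,z:ray(di,205+(u+.5)/5-.5,180+(v+.5)/5-.5,z).round(4)
print('grip top',S(277,46,.295),'mid',S(277,77,.27))
print('hinge top',S(183,285,.247),'foot',S(195,510,0.01))
print('I hinge top',I(93,236,.247),'grip bottom',I(398,95,.235),'foot',I(122,489,.01))
for c in [(333,250),(378,325),(75,417),(38,335)]: print('S corner',S(*c,.012))
for c in [(512,288),(485,400)]: print('I corner',I(*c,.012))
print('fin top',S(302,267,.077),I(405,285,.077))
for d,box in((ds,(165,340,195,340)),(di,(180,295,205,320))):
    P=cloud(d);c=d['color'].astype(int)
    g=(c[...,1]>c[...,0]+25)&(c[...,1]>c[...,2]+5)
    m=np.zeros_like(g);m[box[0]:box[1],box[2]:box[3]]=1
    q=P[g&m&(d['depth']>0)]; q=q[(q[:,2]>.05)&(q[:,2]<.1)]
    ctr=q.mean(0);u,s,vt=np.linalg.svd(q-ctr);print('tube',len(q),ctr,vt[0],np.degrees(np.arctan2(vt[0,1],vt[0,0])),((q-ctr)@vt[0]).min(),((q-ctr)@vt[0]).max())
    q=P[m.astype(bool)]
    for lo,hi in((.24,.25),(.25,.30)):
        w=q[(q[:,2]>lo)&(q[:,2]<hi)]; print(lo,len(w),np.median(w,0),w.min(0),w.max(0))
        
E
```

```text
grip top [ 0.5649 -0.0857  0.295 ] mid [ 0.5687 -0.0786  0.27  ]
hinge top [0.7278 0.0954 0.247 ] foot [0.7308 0.101  0.01  ]
I hinge top [0.733  0.0948 0.247 ] grip bottom [ 0.567  -0.0876  0.235 ] foot [0.7328 0.101  0.01  ]
S corner [ 0.4877 -0.1301  0.012 ]
S corner [ 0.4984 -0.0209  0.012 ]
S corner [ 0.7816 -0.0359  0.012 ]
S corner [ 0.776  -0.1445  0.012 ]
I corner [ 0.4891 -0.1389  0.012 ]
I corner [ 0.4935 -0.0211  0.012 ]
fin top [ 0.5573 -0.0558  0.077 ] [ 0.5589 -0.0638  0.077 ]
tube 281 [ 0.72265367 -0.08516259  0.07905853] [ 0.9989188  -0.02911157 -0.03624557] -1.6693027941045226 -0.07543625484126318 0.053355184013285144
0.24 127 [0.73090296 0.10321545 0.24620639] [ 0.55864925 -0.08353797  0.2401441 ] [0.74780789 0.11929655 0.24990302]
0.25 100 [ 0.567947   -0.07758383  0.27596293] [ 0.55623867 -0.09472644  0.25016133] [0.72873262 0.11413282 0.29800408]
tube 144 [ 0.70033468 -0.08427135  0.08086247] [-0.99695376  0.07717516 -0.01127837] 175.5735055678377 -0.07759416023225213 0.05293006765620721
0.24 66 [0.72571442 0.10045597 0.24637871] [ 0.54844397 -0.09612683  0.24073651] [0.74765748 0.12227654 0.24987335]
0.25 85 [ 0.56875793 -0.078573    0.27023073] [ 0.55868625 -0.09416812  0.25006514] [0.74338407 0.11834218 0.29895682]
```

```bash
python3 - <<'E'
from h import *
s=readout.get_state();print(R.from_quat(s['tcp_rot']).as_matrix().round(3))
d=dict(np.load('scene0.npz'));P=cloud(d);
for n in((213,170),(243,225)): print(n,P[n[1],n[0]])
E
```

```text
[[-0.001 -0.895  0.446]
 [-0.002  0.446  0.895]
 [-1.     0.    -0.002]]
(213, 170) [ 0.64395871 -0.4056092   0.15642485]
(243, 225) [ 0.62754716 -0.20067426  0.06600439]
```

Request:
move_arm --pt "0 0 0.1 10 -30 50 0" --pt "0 0 0.2 30 -75 95 0" --pt "0 0 0.3 47 -122 135 0" --pt "0 0 0.4 66 -169 140 0" --pt "0 0 0.5 84 -216 140 0" --pt "0 0 0.53 102 -263 140 0" --pt "0 0 0.53 120 -310 140 0" --pt "0 0 0.53 138 -356 140 0" --pt "0 0 0.53 156 -403 140 0" --pt "0 0 0.53 174 -449 140 0" --pt "0 0 0.53 192 -496 140 0" --pt "0 0 0.53 210 -542 140 0"

```text
time: 1.35
eef_pos: [0.4988, 0.0913, 0.3701]
tcp_rot: [0.517, -0.483, -0.516, -0.482]
contact_force: [0.3, -0.0, 0.8]
opening: 1.001
```

Request:
move_arm --pt "0 0 0 16 -42 0 0" --pt "0 0 0 33 -85 0 0" --pt "0 0 0 50 -128 0 0" --pt "0 0 0 60 -155 0 0" --pt "0 0 0 68 -175 0 0" --pt "0 0 0 68 -175 0 0"

```text
time: 1.95
eef_pos: [0.5672, -0.0857, 0.3691]
tcp_rot: [-0.516, 0.484, 0.516, 0.483]
contact_force: [-0.5, 0.2, -0.1]
opening: 1.0
```

```bash
python3 - <<'E'
from h import *
for n in('scene','side','wrist'):
    grab(n,n+'1')
a=[cv2.resize(cv2.imread(f'pics/{n}1.png')[150:300,195:345],(390,390),interpolation=cv2.INTER_CUBIC) for n in('scene','side')]
cv2.imwrite('pics/b1.png',np.hstack(a))
s=readout.get_state();print(s['eef_pos'],R.from_quat(s['tcp_rot']).as_matrix().round(3),s['qpos'])
E
```

```text
[ 0.56661435 -0.08269243  0.37001643] [[-0.    -0.998 -0.068]
 [-0.001 -0.068  0.998]
 [-1.     0.    -0.001]] [-3.21590006e-01 -1.25912634e-02  1.65928207e+00 -1.04690344e-03
  1.49493765e+00 -1.96039719e+00]
```

View pics/wrist1.png

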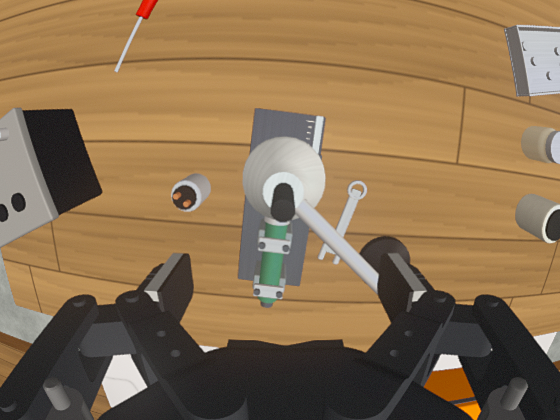

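View pics/b1.png

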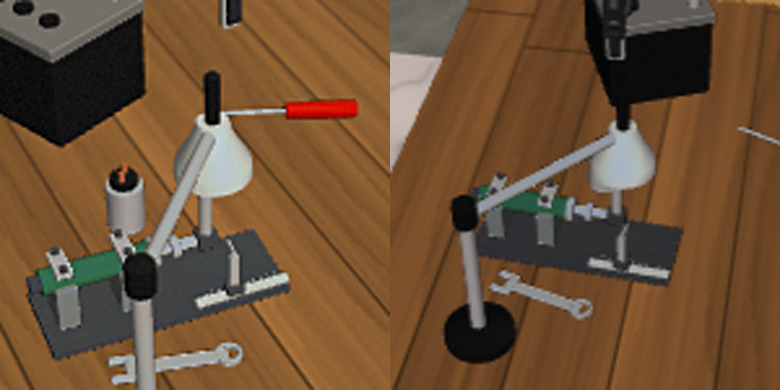

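The wrist view shows the grip's base at about (283,185) and its top, seen end-on, at about (283,213). I'll triangulate the grip from the wrist picture.

```bash
cat >> h.py <<'E'
def wray(d,u,v,zw):
    K=d['K'];x=u-K[0,2];y=v-K[1,2];r=np.hypot(x,y)+1e-9;t=r/K[0,0]
    c=np.array([np.sin(t)*x/r,np.sin(t)*y/r,np.cos(t)]);w=rot(d)@c;e=np.array(d['eye'])
    return e+w*(zw-e[2])/w[2]
E
python3 - <<'E'
from h import *
d=dict(np.load('wrist1.npz'));print(d['eye'])
print('top',wray(d,283,211,.295),'tip right/left',wray(d,272,211,.295),wray(d,294,211,.295),'base',wray(d,283,185,.235))
for n in('scene','side'):
    d=dict(np.load(n+'1.npz'));P=cloud(d)[150:300,195:345].reshape(-1,3);w=P[(P[:,2]>.25)&(P[:,2]<.293)&(P[:,0]<.6)&(P[:,2]<.3)];print(len(w),np.median(w,0))
E
```

```text
[ 0.49944984 -0.08914377  0.51260423]
top [ 0.56290261 -0.08643807  0.295     ] tip right/left [ 0.56342328 -0.09409276  0.295     ] [ 0.56238536 -0.07878681  0.295     ] base [ 0.55686432 -0.08724418  0.235     ]
80 [ 0.56810397 -0.078249    0.27317608]
47 [ 0.56602498 -0.07905183  0.27380756]
```

Request:
move_arm --pt "0 0 0 -3 -2 -40 80" --pt "0 0 0 -3 -2 -80 120" --pt "0 0 0 -3 -2 -112 120" --pt "0 0 0 -3 -2 -112 255" --pt "0 0 0 -3 -2 -112 255" --pt "0 0 0 -3 -2 -112 255" --pt "0 0 0 -3 -2 -112 255" --pt "0 0 0 -3 -2 -112 255" --newtons 20

```text
time: 2.9
eef_pos: [0.5635, -0.0843, 0.2584]
tcp_rot: [-0.517, 0.483, 0.517, 0.482]
contact_force: [-0.7, 0.4, -6.2]
opening: 0.205
```

```bash
cat > arc.py <<'E'
from h import *
import sys
h=np.array([.731,.100]);s=readout.get_state();p=s['eef_pos'][:2]
print(s['time'],s['eef_pos'],s['contact_force'],'r',np.linalg.norm(p-h),'th',np.degrees(np.arctan2(*(p-h)[::-1])))
for a in np.arange(1,13)*float(sys.argv[1]):
    q=h+R.from_euler('z',-a,degrees=True).as_matrix()[:2,:2]@(p-h); print(a,np.radians(-a).round(3),((q-p)*1000).round(1))
E
python3 arc.py 4
```

```text
2.9 [ 0.56348057 -0.08432045  0.25836   ] [-0.72740748  0.44230218 -6.21105508] r 0.24907185339540389 th -132.26609468983645
4.0 -0.07 [-12.4  12.1]
8.0 -0.14 [-24.   25.1]
12.0 -0.209 [-34.7  38.9]
16.0 -0.279 [-44.3  53.3]
20.0 -0.349 [-52.9  68.4]
24.0 -0.419 [-60.5  84.1]
28.0 -0.489 [-66.9 100.2]
32.0 -0.559 [-72.2 116.8]
36.0 -0.628 [-76.3 133.7]
40.0 -0.698 [-79.3 150.8]
44.0 -0.768 [-81.  168.1]
48.0 -0.838 [-81.5 185.5]
```

Request:
move_arm --pt "0 0 -0.07 -12 12 0 255" --pt "0 0 -0.14 -24 25 0 255" --pt "0 0 -0.21 -35 39 0 255" --pt "0 0 -0.28 -44 53 0 255" --pt "0 0 -0.35 -53 68 0 255" --pt "0 0 -0.42 -60 84 0 255" --pt "0 0 -0.49 -67 100 0 255" --pt "0 0 -0.56 -72 117 0 255" --pt "0 0 -0.63 -76 134 0 255" --pt "0 0 -0.7 -79 151 0 255" --pt "0 0 -0.77 -81 168 0 255" --pt "0 0 -0.77 -81 168 0 255"

```text
time: 4.1
eef_pos: [0.4812, 0.0852, 0.2584]
tcp_rot: [-0.297, 0.642, 0.299, 0.64]
contact_force: [-5.6, 0.6, -4.9]
opening: 0.201
```

```bash
python3 arc.py 3; python3 -c "
from h import *
print(readout.get_state()['qpos']);grab('side','side2')"
```

```text
4.1 [0.4812356  0.08524213 0.25836155] [-5.63912129  0.59873972 -4.90000895] r 0.2502000178274418 th -176.61848658569835
3.0 -0.052 [-0.4 13.1]
6.0 -0.105 [-0.2 26.2]
9.0 -0.157 [ 0.8 39.3]
12.0 -0.209 [ 2.4 52.3]
15.0 -0.262 [ 4.7 65.1]
18.0 -0.314 [ 7.7 77.9]
21.0 -0.367 [11.3 90.5]
24.0 -0.419 [ 15.6 102.9]
27.0 -0.471 [ 20.5 115. ]
30.0 -0.524 [ 26.1 126.9]
33.0 -0.576 [ 32.3 138.4]
36.0 -0.628 [ 39.  149.6]
[-3.32516795e-02 -1.54101474e-01  1.99093314e+00  1.22103078e-03
  1.30801535e+00 -9.04047851e-01]
```

View pics/side2.png

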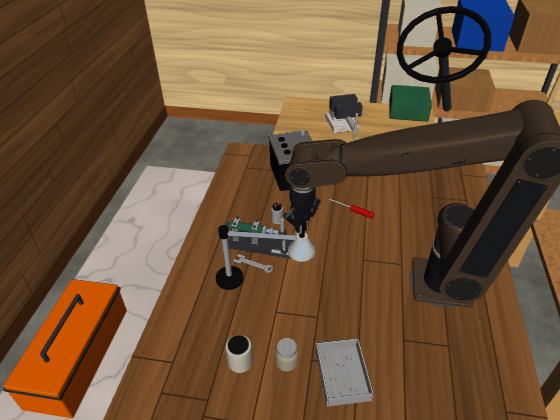

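The head is swinging with the gripper and the force is small. Next I'll go on towards the stop.

Request:
move_arm --pt "0 0 -0.05 -1 13 0 255" --pt "0 0 -0.1 -1 26 0 255" --pt "0 0 -0.16 0 39 0 255" --pt "0 0 -0.21 1.5 52 0 255" --pt "0 0 -0.26 4 65 0 255" --pt "0 0 -0.29 5 71 0 255"

```text
time: 4.75
eef_pos: [0.4866, 0.1554, 0.2584]
tcp_rot: [-0.202, 0.678, 0.203, 0.677]
contact_force: [-1.9, -1.0, -7.8]
opening: 0.202
```

```bash
python3 arc.py 1.5
```

```text
4.75 [0.48664395 0.15544912 0.25841129] [-1.87852515 -0.95954832 -7.80986315] r 0.2505683189161624 th 167.2149872221192
1.5 -0.026 [1.5 6.4]
3.0 -0.052 [ 3.2 12.7]
4.5 -0.079 [ 5.1 19. ]
6.0 -0.105 [ 7.1 25.2]
7.5 -0.131 [ 9.3 31.4]
9.0 -0.157 [11.7 37.5]
10.5 -0.183 [14.2 43.6]
12.0 -0.209 [16.9 49.6]
13.5 -0.236 [19.7 55.5]
15.0 -0.262 [22.7 61.4]
16.5 -0.288 [25.8 67.1]
18.0 -0.314 [29.1 72.8]
```

Request:
move_arm --pt "0 0 -0.026 1.5 6.4 0 255" --pt "0 0 -0.052 3 12.7 0 255" --pt "0 0 -0.079 5 19 0 255" --pt "0 0 -0.079 5 19 0 255"

```text
time: 5.15
eef_pos: [0.4918, 0.1747, 0.2584]
tcp_rot: [-0.175, 0.686, 0.177, 0.684]
contact_force: [-1.9, 1.6, -7.5]
opening: 0.205
```

Request:
move_arm --pt "0 0 -0.026 2 6.2 0 255" --pt "0 0 -0.052 4.1 12.4 0 255" --pt "0 0 -0.079 6.4 18.5 0 255" --pt "0 0 -0.079 6.4 18.5 0 255"

```text
time: 5.55
eef_pos: [0.4983, 0.1934, 0.2584]
tcp_rot: [-0.147, 0.692, 0.151, 0.69]
contact_force: [-2.0, 1.7, -6.8]
opening: 0.204
```

```bash
python3 arc.py 1
```

```text
5.55 [0.49833767 0.19338186 0.2584284 ] [-2.02046642  1.7333678  -6.79280355] r 0.2507028792877997 th 158.1313403759533
1.0 -0.017 [1.7 4. ]
2.0 -0.035 [3.4 8.1]
3.0 -0.052 [ 5.2 12. ]
4.0 -0.07 [ 7.1 16. ]
5.0 -0.087 [ 9.  19.9]
6.0 -0.105 [11.  23.8]
7.0 -0.122 [13.1 27.7]
8.0 -0.14 [15.3 31.5]
9.0 -0.157 [17.5 35.2]
10.0 -0.175 [19.8 39. ]
11.0 -0.192 [22.1 42.7]
12.0 -0.209 [24.5 46.3]
```

Request:
move_arm --pt "0 0 -0.017 1.7 4 0 255" --pt "0 0 -0.035 3.4 8 0 255" --pt "0 0 -0.052 5.2 12 0 255" --pt "0 0 -0.07 7.1 16 0 255"

```text
time: 5.95
eef_pos: [0.5055, 0.2096, 0.2584]
tcp_rot: [-0.123, 0.697, 0.126, 0.695]
contact_force: [-4.5, 0.7, -6.7]
opening: 0.202
```

```bash
python3 arc.py 1
```

```text
5.95 [0.50545006 0.20962195 0.25839582] [-4.48905251  0.67925726 -6.71708802] r 0.2507782847143988 th 154.0792860506924
1.0 -0.017 [1.9 3.9]
2.0 -0.035 [4.  7.8]
3.0 -0.052 [ 6.  11.7]
4.0 -0.07 [ 8.2 15.5]
5.0 -0.087 [10.4 19.2]
6.0 -0.105 [12.7 23. ]
7.0 -0.122 [15.  26.7]
8.0 -0.14 [17.5 30.3]
9.0 -0.157 [19.9 33.9]
10.0 -0.175 [22.5 37.5]
11.0 -0.192 [25.1 41. ]
12.0 -0.209 [27.7 44.5]
```

Request:
move_arm --pt "0 0 -0.017 1.9 3.9 0 255" --pt "0 0 -0.035 4 7.8 0 255" --pt "0 0 -0.052 6 11.7 0 255"

```text
time: 6.25
eef_pos: [0.5117, 0.2217, 0.2584]
tcp_rot: [-0.104, 0.7, 0.107, 0.698]
contact_force: [-3.0, 1.0, -6.1]
opening: 0.208
```

```bash
python3 arc.py 1
```

```text
6.25 [0.51167511 0.2217411  0.25839033] [-2.97387244  1.03002502 -6.13448142] r 0.250847170594923 th 150.96657299938613
1.0 -0.017 [2.2 3.8]
2.0 -0.035 [4.4 7.6]
3.0 -0.052 [ 6.7 11.3]
4.0 -0.07 [ 9. 15.]
5.0 -0.087 [11.4 18.7]
6.0 -0.105 [13.9 22.3]
7.0 -0.122 [16.5 25.8]
8.0 -0.14 [19.1 29.3]
9.0 -0.157 [21.7 32.8]
10.0 -0.175 [24.5 36.2]
11.0 -0.192 [27.3 39.6]
12.0 -0.209 [30.1 42.9]
```

Request:
move_arm --pt "0 0 -0.017 2.2 3.8 0 255" --pt "0 0 -0.035 4.4 7.6 0 255"

```text
time: 6.45
eef_pos: [0.5163, 0.2298, 0.2584]
tcp_rot: [-0.091, 0.702, 0.095, 0.7]
contact_force: [-2.7, 0.5, -6.0]
opening: 0.202
```

Request:
move_arm --pt "0 0 -0.017 2.3 3.7 0 255" --pt "0 0 -0.035 4.6 7.4 0 255"

```text
time: 6.65
eef_pos: [0.5164, 0.2299, 0.2582]
tcp_rot: [-0.087, 0.71, 0.076, 0.695]
contact_force: [-27.1, -32.3, 7.1]
opening: 0.201
```

```bash
python3 arc.py 1; python3 -c "
from h import *
grab('side','side3')
grab('scene','scene3')"
```

```text
6.65 [0.51644285 0.22992876 0.25822059] [-27.12460948 -32.2826688    7.12793178] r 0.2508311255879514 th 148.8022791701878
1.0 -0.017 [2.3 3.7]
2.0 -0.035 [4.7 7.4]
3.0 -0.052 [ 7.1 11.1]
4.0 -0.07 [ 9.6 14.7]
5.0 -0.087 [12.1 18.2]
6.0 -0.105 [14.8 21.7]
7.0 -0.122 [17.4 25.2]
8.0 -0.14 [20.2 28.6]
9.0 -0.157 [23. 32.]
10.0 -0.175 [25.8 35.3]
11.0 -0.192 [28.7 38.6]
12.0 -0.209 [31.7 41.8]
```

View pics/side3.png

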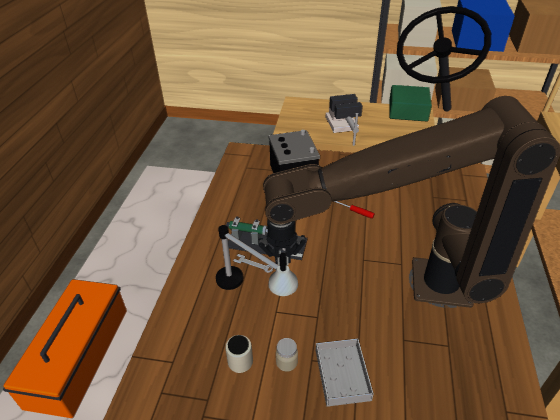

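The stop is reached: the tangential force rose to about 42 N and the grip no longer moves, with the arm swung 79° in all. I'll relax the push and then open.

Request:
move_arm --pt "0 0 -0.01 0.3 0.5 0 255" --pt "0 0 -0.01 0.2 0.4 0 255" --pt "0 0 -0.01 0.2 0.4 0 100" --pt "0 0 -0.01 0.2 0.4 0 60" --pt "0 0 -0.01 0.2 0.4 0 60"

```text
time: 7.25
eef_pos: [0.5184, 0.2306, 0.2606]
tcp_rot: [-0.083, 0.708, 0.073, 0.697]
contact_force: [-0.6, -1.1, 0.6]
opening: 0.704
```

Request:
move_arm --pt "0 0 0 0 0 40 60" --pt "0 0 0 0 0 85 60" --pt "0 0 0 0 0 120 60" --pt "0 0 0 0 -40 120 60" --pt "0 0 0 5 -90 120 60" --pt "0 0 0 10 -140 120 60" --pt "0 0 0 20 -190 120 60" --pt "0 0 0 30 -240 120 60" --pt "0 0 0 40 -280 120 60" --pt "0 0 0 50 -312 100 60" --pt "0 0 0 50 -312 80 60" --pt "0 0 0 50 -312 80 60"

```text
time: 8.45
eef_pos: [0.5679, -0.0824, 0.3378]
tcp_rot: [-0.081, 0.71, 0.073, 0.696]
contact_force: [-0.2, -1.2, -0.7]
opening: 0.763
```

```bash
python3 - <<'E'
from h import *
for n in('scene','side','wrist'): grab(n,n+'4')
a=[cv2.resize(cv2.imread(f'pics/{n}4.png')[180:330,195:345],(390,390),interpolation=cv2.INTER_CUBIC) for n in('scene','side')]
cv2.imwrite('pics/b4.png',np.hstack(a))
s=readout.get_state();M=R.from_quat(s['tcp_rot']).as_matrix();print(s['eef_pos'],M.round(3),s['qpos'],np.degrees(np.arctan2(M[1,2],M[0,2])))
E
```

```text
[ 0.56901159 -0.08103417  0.34234628] [[-0.011 -0.219  0.976]
 [-0.016  0.976  0.219]
 [-1.    -0.013 -0.015]] [-0.30961474  0.00587526  1.68970734 -0.01902035  1.45181297 -0.52807544] 12.643812079222567
```

View pics/wrist4.png

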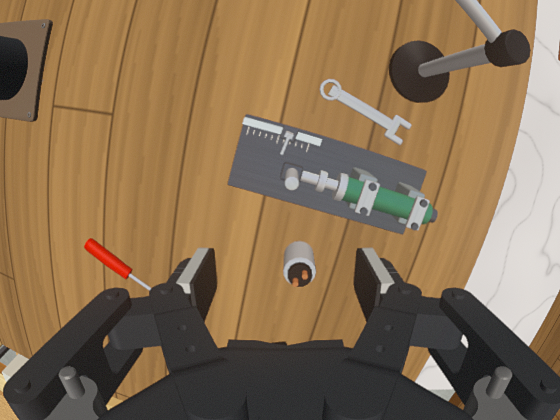

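View pics/b4.png

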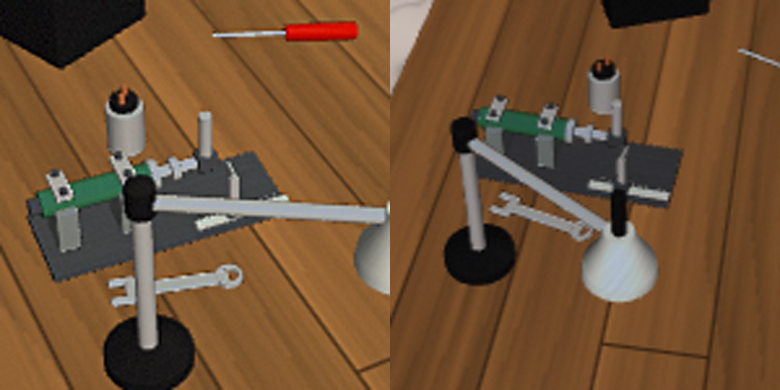

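The wrist view is clear: the post's top is at about (291,182), the collar at about (322,180), the pointer fin runs from (290,135) to about (284,152), and the plate corners are at (247,115), (425,172), (229,185) and (405,233). I'll enlarge it.

```bash
python3 - <<'E'
from h import *
a=cv2.imread('pics/wrist4.png')[105:245,220:440]
cv2.imwrite('pics/w4c.png',cv2.resize(a[:100,:130],None,fx=6,fy=6,interpolation=cv2.INTER_CUBIC))
E
```

```text
(no output)
```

View pics/w4c.png

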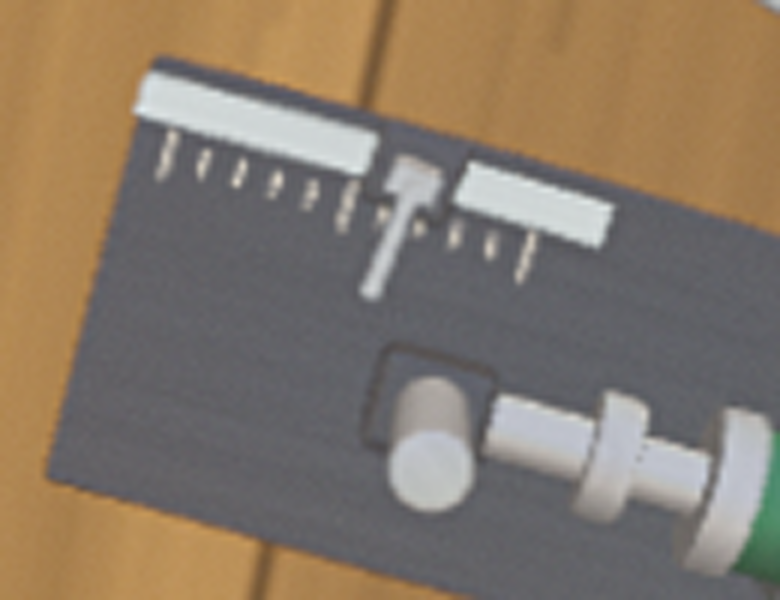

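```bash
python3 - <<'E'
from h import *
d=dict(np.load('wrist4.npz'))
W=lambda u,v,z:wray(d,220+(u+.5)/6-.5,105+(v+.5)/6-.5,z)
print(d['eye'])
ft=W(371,293,.077);pt=W(431,470,.137);co=W(612,455,.074);ctop=W(625,398,.078);fb=W(405,225,.077)
c=[W(155,57,.012),W(48,480,.012)]
f=lambda u,v:wray(d,u,v,.012)
c+=[f(425.5,172),f(405.5,233.5)]
for n,v in zip('fintip finbase post collar c1 c2 c3 c4'.split(),[ft,fb,pt,co]+c):print(n,v.round(4))
e=(c[2]-c[0]);e2=c[3]-c[1]
for q in(e,e2):print('yaw',np.degrees(np.arctan2(q[1],q[0])),np.linalg.norm(q))
yaw=np.arctan2(*(e+e2)[1::-1]);ex=np.array([np.cos(yaw),np.sin(yaw)]);ey=np.array([-ex[1],ex[0]])
o=np.mean(c,0)[:2]+.025*ex;print('origin',o)
for n,v in zip('fintip finbase post collar'.split(),[ft,fb,pt,co]):print(n,((v[:2]-o)@ex).round(4),((v[:2]-o)@ey).round(4))
# depth post top from scene
for n in('scene','side'):
    dd=dict(np.load(n+'4.npz'));P=cloud(dd)[180:330,195:345].reshape(-1,3)
    w=P[(P[:,2]>.1)&(P[:,2]<.15)&(P[:,0]<.63)&(P[:,1]<-.04)];print(n,len(w),np.median(w,0),w.min(0),w.max(0))
    q=P[(P[:,0]>.5)&(P[:,0]<.6)&(P[:,2]>.06)&(P[:,2]<.085)&(P[:,1]>-.07)&(P[:,1]<-.03)];print('fin',len(q),np.median(q,0))
    q=P[(P[:,2]>.24)&(P[:,0]<.6)];print('lampgrip',len(q),np.median(q,0) if len(q) else '')
E
```

```text
[ 0.55528268 -0.01541145  0.48332953]
fintip [ 0.5554 -0.0659  0.077 ]
finbase [ 0.5591 -0.0503  0.077 ]
post [ 0.573  -0.0876  0.137 ]
collar [ 0.6133 -0.0887  0.074 ]
c1 [ 0.4922 -0.0287  0.012 ]
c2 [ 0.4864 -0.137   0.012 ]
c3 [ 0.7788 -0.0481  0.012 ]
c4 [ 0.778  -0.1522  0.012 ]
yaw -3.862772956266841 0.2873385799223558
yaw -2.9822503112322 0.2920288796020918
origin [ 0.65881115 -0.09301029]
fintip -0.1049 0.0209
finbase -0.102 0.0366
post -0.086 0.0003
collar -0.0457 0.0015
scene 74 [ 0.57864914 -0.08091355  0.12072997] [ 0.567248   -0.41567995  0.10039835] [ 0.62913906 -0.07386347  0.14022207]
fin 31 [ 0.56018178 -0.04139081  0.07046832]
lampgrip 0 
side 41 [ 0.57523876 -0.08165922  0.1284212 ] [ 0.57046007 -0.09535221  0.10077179] [ 0.58277737 -0.07440817  0.14557244]
fin 22 [ 0.56033517 -0.04360552  0.07116319]
lampgrip 208 [0.354444   1.1495632  1.28132512]
```

Request:
move_arm --pt "0.016 -0.011 -0.14 3 -3 -30 90" --pt "0.016 -0.011 -0.28 6 -6 -75 90" --pt "0.016 -0.011 -0.28 6 -6 -120 90" --pt "0.016 -0.011 -0.28 6 -6 -160 90" --pt "0.016 -0.011 -0.28 6 -6 -160 90" --pt "0.016 -0.011 -0.28 6 -6 -160 90"

```text
time: 9.2
eef_pos: [0.576, -0.0866, 0.1842]
tcp_rot: [0.021, 0.707, -0.02, 0.707]
contact_force: [0.0, -0.1, 1.0]
opening: 0.648
```

```bash
python3 - <<'E'
from h import *
for n in('side','wrist'): grab(n,n+'5')
a=[cv2.resize(cv2.imread(f'pics/side5.png')[180:300,205:325],(390,390),interpolation=cv2.INTER_CUBIC),cv2.resize(cv2.imread('pics/wrist5.png')[90:,180:400],(260,390))]
cv2.imwrite('pics/b5.png',np.hstack(a))
s=readout.get_state();M=R.from_quat(s['tcp_rot']).as_matrix();print(s['eef_pos'],M.round(3),s['qpos'],np.degrees(np.arctan2(M[1,2],M[0,2])),s['contact_force'])
E
```

```text
[ 0.57738921 -0.08734019  0.18666456] [[ 0.004  0.058  0.998]
 [-0.001  0.998 -0.058]
 [-1.    -0.     0.004]] [-3.24184295e-01  1.25955312e-01  1.84852750e+00  9.97904389e-04
  1.16272319e+00 -2.66266937e-01] -3.3409602879849416 [0.71595795 0.82271816 0.33450368]
```

View pics/b5.png

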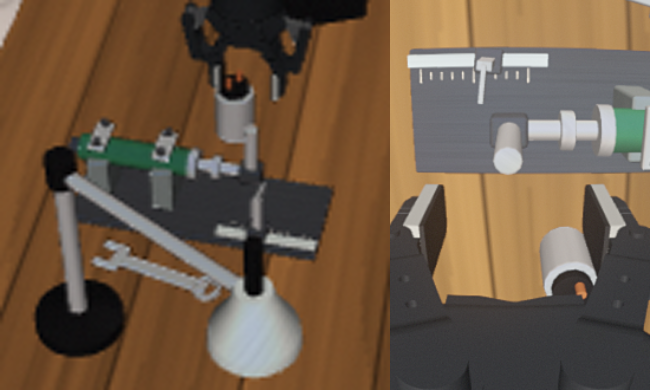

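The fingers sit either side of the post in line with the rod, so I'll go down and grip.

Request:
move_arm --pt "0 0 0 -1 0 -40 90" --pt "0 0 0 -2 0 -75 90" --pt "0 0 0 -2 0 -87 90" --pt "0 0 0 -2 0 -87 90" --pt "0 0 0 -2 0 -87 170" --pt "0 0 0 -2 0 -87 255" --pt "0 0 0 -2 0 -87 255" --pt "0 0 0 -2 0 -87 255" --pt "0 0 0 -2 0 -87 255" --pt "0 0 0 -2 0 -87 255" --newtons 60

```text
time: 10.3
eef_pos: [0.5738, -0.0876, 0.1022]
tcp_rot: [0.02, 0.707, -0.021, 0.706]
contact_force: [-10.3, 0.1, 9.8]
opening: 0.173
```

```bash
python3 - <<'E'
from h import *
for n in('side','wrist','scene'): grab(n,n+'6')
a=[cv2.resize(cv2.imread(f'pics/side6.png')[180:300,205:325],(390,390),interpolation=cv2.INTER_CUBIC),cv2.resize(cv2.imread('pics/wrist6.png')[30:250,180:400],(390,390))]
cv2.imwrite('pics/b6.png',np.hstack(a))
s=readout.get_state();print(s)
E
```

```text
{'time': 10.45, 'qpos': array([-3.25670830e-01,  2.21488730e-01,  1.90808718e+00, -1.47869366e-03,
        1.01281662e+00, -2.67627347e-01]), 'dq': array([-1.05974483e-03,  5.43470791e-05,  2.43393459e-04,  1.58534852e-03,
        5.91685722e-04,  4.84955334e-04]), 'joint_efforts': array([ 7.80650061e-01, -3.00809097e+01, -2.64142406e+01,  6.34135008e-01,
       -2.28443496e+00,  2.53351161e-02]), 'eef_pos': array([ 0.57375886, -0.0875876 ,  0.10219974]), 'tcp_rot': array([ 0.01990036,  0.70721686, -0.02058307,  0.70641675]), 'contact_force': array([-10.11986173,  -0.14543745,  10.22893593]), 'wrist_torque': array([-0.01487927,  1.63066331, -0.0078294 ]), 'opening': 0.17071414082116332}
```

View pics/b6.png

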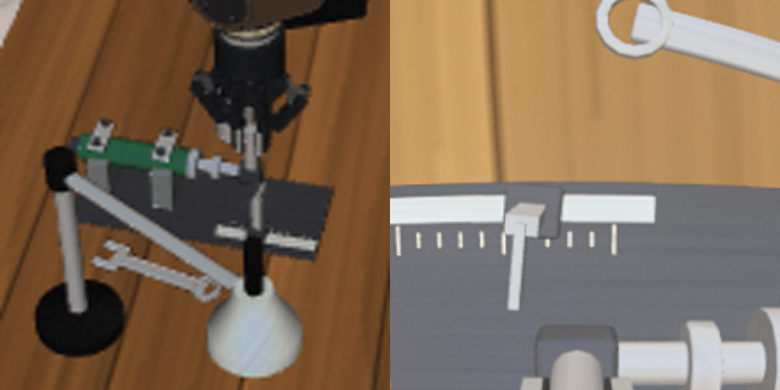

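Request:
move_arm --pt "0 0 0 -8 0.5 0 255" --pt "0 0 0 -18 1 0 255" --pt "0 0 0 -28 1.6 0 255" --pt "0 0 0 -38 2.2 0 255" --pt "0 0 0 -48 2.8 0 255" --pt "0 0 0 -55 3.2 0 255" --pt "0 0 0 -55 3.2 0 255" --pt "0 0 0 -55 3.2 0 255"

```text
time: 11.25
eef_pos: [0.5197, -0.0843, 0.1023]
tcp_rot: [0.02, 0.706, -0.021, 0.708]
contact_force: [7.2, 0.0, -8.2]
opening: 0.17
```

```bash
python3 - <<'E'
from h import *
for n in('side','wrist','scene'): grab(n,n+'7')
a=[cv2.resize(cv2.imread(f'pics/{n}7.png')[190:290,215:315],(390,390),interpolation=cv2.INTER_CUBIC) for n in('scene','side')]
cv2.imwrite('pics/b7.png',np.hstack(a))
cv2.imwrite('pics/w7.png',cv2.resize(cv2.imread('pics/wrist7.png')[90:240,230:430],(800,600),interpolation=cv2.INTER_CUBIC))
s=readout.get_state();print(s)
E
```

```text
{'time': 11.4, 'qpos': array([-3.53641647e-01,  1.06437335e-01,  2.04048025e+00,  1.21638660e-04,
        9.90928381e-01, -2.95936380e-01]), 'dq': array([ 0.00100456,  0.00226231, -0.00056897, -0.00037343, -0.00014626,
        0.00216515]), 'joint_efforts': array([-7.96776060e-01, -3.31218088e+01, -2.56600732e+01, -4.25946862e-01,
        1.15272291e+00,  1.11767623e-02]), 'eef_pos': array([ 0.51983013, -0.08431812,  0.10233606]), 'tcp_rot': array([ 0.02003394,  0.70554367, -0.02081108,  0.70807745]), 'contact_force': array([ 7.11422959,  0.82060208, -7.58412074]), 'wrist_torque': array([ 0.07178733, -0.76658942, -0.00422309]), 'opening': 0.16868995655742008}
```

View pics/b7.png

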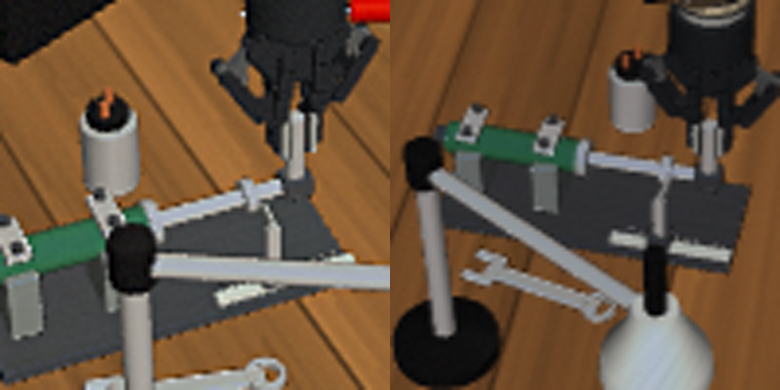

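View pics/w7.png

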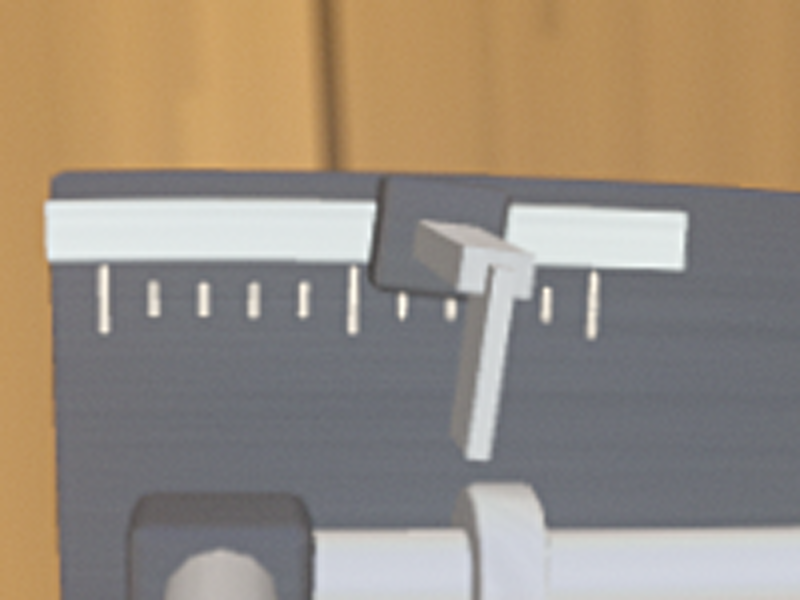

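```bash
python3 - <<'E'
from h import *
d=dict(np.load('wrist7.npz'));print(d['eye'])
W=lambda u,v,z:wray(d,230+(u+.5)/4-.5,90+(v+.5)/4-.5,z)
yaw=np.radians(-3.35);ex=np.array([np.cos(yaw),np.sin(yaw)]);ey=np.array([-ex[1],ex[0]]);o=np.array([.6588,-.093])
J=lambda p:(((p[:2]-o)@ex*1000).round(1),((p[:2]-o)@ey*1000).round(1))
print('tip L/R',J(W(466,459,.077)),J(W(491,459,.077)),'bases',J(W(489,268,.077)),J(W(513,275,.077)))
for v,z in((510,.079),(550,.083),(585,.084)): print('rim',J(W(476,v,z)),J(W(547,v,z)))
# depth-based from scene, side
E
```

```text
[ 0.52237068 -0.01897249  0.24505171]
tip L/R (np.float64(-106.7), np.float64(20.2)) (np.float64(-103.2), np.float64(20.2)) bases (np.float64(-104.7), np.float64(46.2)) (np.float64(-101.4), np.float64(45.4))
rim (np.float64(-105.3), np.float64(13.6)) (np.float64(-95.3), np.float64(13.5))
rim (np.float64(-105.8), np.float64(9.2)) (np.float64(-96.0), np.float64(9.1))
rim (np.float64(-105.7), np.float64(4.6)) (np.float64(-95.8), np.float64(4.4))
```

Request:
move_arm --pt "0 0 0 -2.5 0.1 0 255" --pt "0 0 0 -5.3 0.3 0 255" --pt "0 0 0 -5.3 0.3 0 255" --pt "0 0 0 -5.3 0.3 0 255"

```text
time: 11.8
eef_pos: [0.5155, -0.084, 0.1024]
tcp_rot: [0.02, 0.704, -0.021, 0.71]
contact_force: [7.1, 0.6, -8.0]
opening: 0.17
```

```bash
python3 - <<'E'
from h import *
for n in('side','wrist','scene'): grab(n,n+'8')
a=[cv2.resize(cv2.imread(f'pics/{n}8.png')[x:x+50,y:y+50],(400,400),interpolation=cv2.INTER_CUBIC) for n,x,y in(('scene',220,260),('side',215,265))]
cv2.imwrite('pics/b8.png',np.hstack(a))
cv2.imwrite('pics/w8.png',cv2.resize(cv2.imread('pics/wrist8.png')[150:250,300:400],(600,600),interpolation=cv2.INTER_CUBIC))
s=readout.get_state();print(s['eef_pos'],s['contact_force'],s['opening'])
E
```

```text
[ 0.51548843 -0.08403059  0.10233631] [ 8.37760931  0.08162998 -8.2535741 ] 0.16721162819926985
```

View pics/b8.png

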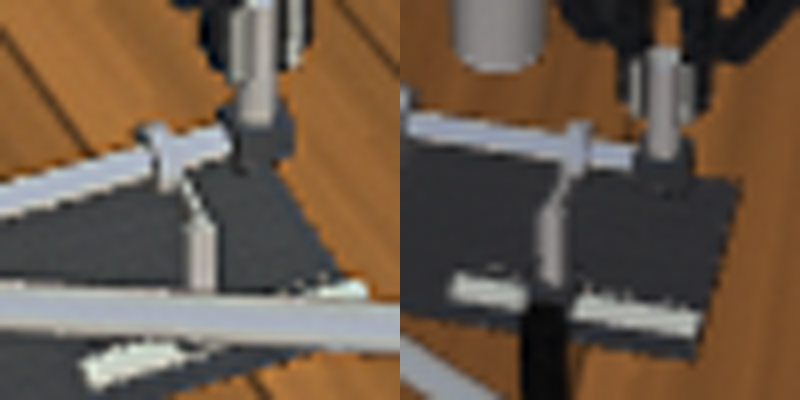

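View pics/w8.png

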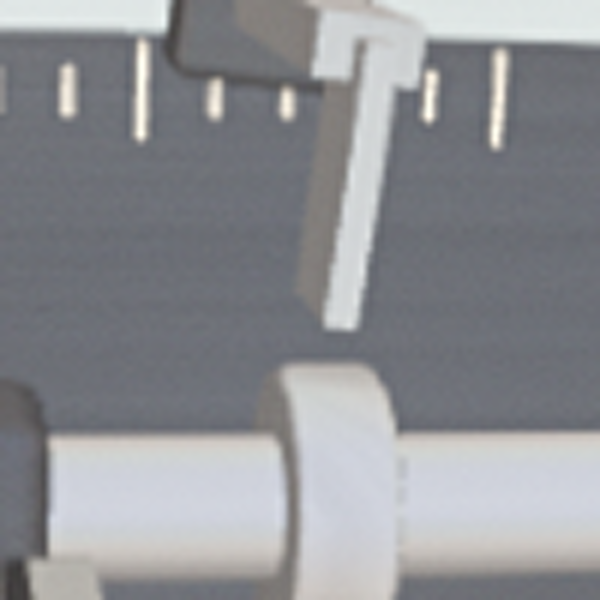

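```bash
python3 - <<'E'
from h import *
d=dict(np.load('wrist8.npz'));print(d['eye'])
W=lambda u,v,z:wray(d,300+(u+.5)/6-.5,150+(v+.5)/6-.5,z)
yaw=np.radians(-3.35);ex=np.array([np.cos(yaw),np.sin(yaw)]);ey=np.array([-ex[1],ex[0]]);o=np.array([.6588,-.093])
J=lambda p:(((p[:2]-o)@ex*1000).round(1),((p[:2]-o)@ey*1000).round(1))
print('tip L/R',J(W(325,328,.077)),J(W(358,328,.077)),'bot L',J(W(299,292,.063)))
print('base',J(W(368,85,.077)))
for v,z,l,r in((385,.075,283,378),(420,.0805,290,393),(460,.083,296,397),(520,.084,299,398)): print('rim',J(W(l,v,z)),J(W(r,v,z)))
for n,f,c in(('scene',(260,220,8,(185,185)),(165,155)),('side',(265,215,8,(163,172)),(175,148))):
    dd=dict(np.load(n+'8.npz'));y,x,s,(u,v)=f
    g=lambda u,v,z:J(ray(dd,y+(u+.5)/s-.5,x+(v+.5)/s-.5,z))
    print(n,'tip',g(u,v,.077),'collar',g(*c,.077))
# depth
    P=cloud(dd).reshape(-1,3);X=(P[:,:2]-o)@ex;Y=(P[:,:2]-o)@ey
    m=(abs(X+.105)<.02)&(Y>.009)&(Y<.017)&(P[:,2]>.06)&(P[:,2]<.09);print('depth collar',m.sum(),X[m].mean())
    m=(abs(X+.105)<.02)&(Y>.019)&(Y<.03)&(P[:,2]>.06)&(P[:,2]<.085);print('depth fin',m.sum(),X[m].mean())
E
```

```text
[ 0.5175149  -0.01863416  0.2450311 ]
tip L/R (np.float64(-106.6), np.float64(20.2)) (np.float64(-103.5), np.float64(20.2)) bot L (np.float64(-106.2), np.float64(20.0))
base (np.float64(-103.7), np.float64(42.5))
rim (np.float64(-109.8), np.float64(14.2)) (np.float64(-100.7), np.float64(14.2))
rim (np.float64(-110.1), np.float64(12.6)) (np.float64(-100.5), np.float64(12.5))
rim (np.float64(-109.9), np.float64(9.6)) (np.float64(-100.5), np.float64(9.5))
rim (np.float64(-109.4), np.float64(4.3)) (np.float64(-100.2), np.float64(4.1))
scene tip (np.float64(-102.2), np.float64(28.3)) collar (np.float64(-102.0), np.float64(9.7))
depth collar 29 -0.10428468384044962
depth fin 5 -0.10222824645076108
side tip (np.float64(-98.5), np.float64(21.1)) collar (np.float64(-100.4), np.float64(4.7))
depth collar 12 -0.09983598160317603
depth fin 6 -0.10214209282866599
```

Request:
move_arm --pt "0 0 0 -1.0 0 0 255" --pt "0 0 0 -1.0 0 0 255" --pt "0 0 0 -1.0 0 0 255" --pt "0 0 0 -1.0 0 0 255" --pt "0 0 0 -1.0 0 0 255" --pt "0 0 0 -1.0 0 0 255"

```text
time: 12.55
eef_pos: [0.5153, -0.084, 0.1023]
tcp_rot: [0.02, 0.703, -0.021, 0.711]
contact_force: [7.1, 0.2, -8.0]
opening: 0.165
```

```bash
python3 - <<'E'
from h import *
for n in('side','wrist'): grab(n,n+'9')
cv2.imwrite('pics/w9.png',cv2.resize(cv2.imread('pics/wrist9.png')[150:250,300:400],(600,600),interpolation=cv2.INTER_CUBIC))
s=readout.get_state();print(s['eef_pos'],s['contact_force'],s['opening'])
d=dict(np.load('side9.npz'));P=cloud(d).reshape(-1,3);w=P[(P[:,2]>.25)&(P[:,2]<.3)&(P[:,1]>.17)&(P[:,1]<.3)&(P[:,0]<.6)&(P[:,0]>.45)];print('lamp grip',len(w),np.median(w,0))
E
```

```text
[ 0.51533612 -0.08403415  0.10232989] [ 7.57079596 -0.73403438 -7.63046657] 0.16693538720969292
lamp grip 84 [0.51773232 0.23551894 0.27993493]
```

View pics/w9.png

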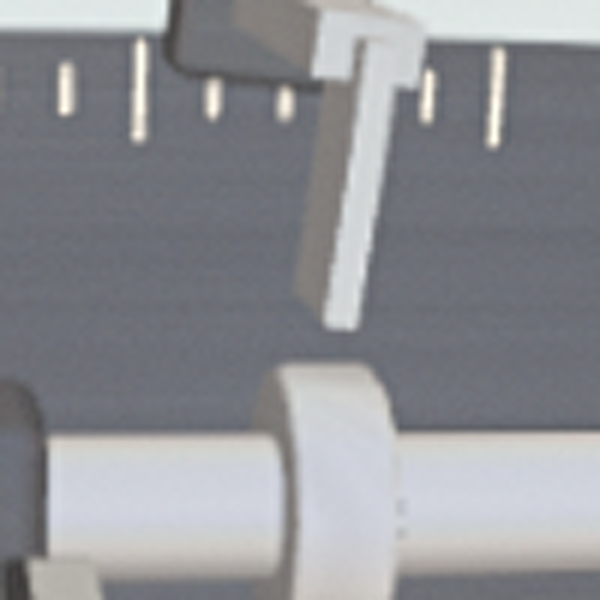

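View pics/side9.png

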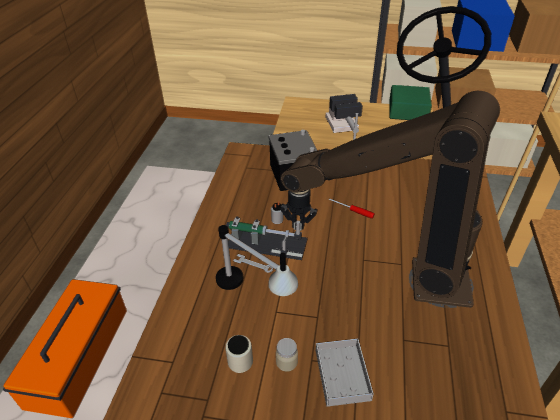

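The collar (rim at about 298–397 px) is centred on the fin's tip (325–358 px), and the picture is unchanged after holding for 0.6 s. The lamp is where I left it at the stop and the bystanders haven't moved, so I'm handing in.

```bash
python3 -c "
from h import *
print(ctrl.sign_off())"
```

```text
the job is handed in; nothing more can be done
None
```

I swung the lamp back to its stop, then pulled the rod out until the collar was level with the pointer tip. I handed the job in with the gripper still holding the rod there.

- **Lamp:** it swung about 79° in all. At the stop the grip no longer moved, and the wrist force rose briefly to about 42 N before I backed off and let go. In the last picture the head is still where I left it.
- **Rod:** the grip post is held with 60 N, and the rod is out about 58–59 mm. The tool reads about 7.5 N along the rod, which matches the spring. It moved only about 0.2 mm while I held it for 0.6 s.
- **Alignment:** the wrist camera put the collar's centre within about 0.3 mm of the pointer tip along the rod.
- **Checks that disagreed:**
  - Rough readings from the scene and side cameras scattered by about 2 mm either way. I trusted the closer wrist view.
  - In the wrist view the pointer fin looked slightly slanted (1–2 mm along its length), so I aligned to its tip only.
  - There was a steady vertical force of about 8 N and a tool tilt of under 1° while holding.
- **Other things:** the bystanders look unmoved in the last side picture. The clock was at about 12.6 s of the 54 s allowed.

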